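Load a sample cassette through the reader's dust flap

TASK

Slide the white sample cassette, nose first, through the spring dust flap of the low white reader until it has pushed the carriage inside fully back to its end stop; press it home there gently for a moment, at about 10 newtons and never more than 18, then let go. The cassette must stay home with the flap shut behind it and only its tongue and grip outside, and the other things on the bench must be left where they are.

Things in the scene. Friction and masses are not known exactly. Their poses are not given: they have to be found in the camera images.
- bay: The reader: fixed low white housing, 150 mm deep, 96 wide, 56 high, open below (the worktop is its floor). Origin on the worktop on its mid-line, 70 mm behind its mouth; +x points into it, z up; mouth at x = -70 mm. A flap hangs 10 mm behind the mouth, a carriage is hidden deep inside. Keep the force between cassette and reader (walls, flap, carriage together) under 18 N.
- bay_mouth (a point): Centre of the reader's mouth, 10 mm above the worktop; axes as the reader's (+x points in). Behind it runs a straight channel 52 mm wide and 44 mm high. Before it stand two aluminium lead-in plates, 30 mm high, that widen to 65 mm, 15 mm before the mouth.
- flap (a joint): Grey dust flap, 50 mm wide, 28 high, hinged at its upper edge 36 mm above the worktop, 10 mm behind the mouth. 0 = shut, grows inward to 1.4 rad. A spring shuts it; pushing through takes up to about 5 N. Its lower edge hangs 8 mm over the worktop, so it shuts over the cassette's tongue, once the block is at least 23 mm past it, near the end of the travel.
- carriage (a joint): Hidden carriage that the nose pushes ahead: 0 = forward (as found), 0.012 m = end stop. Slides with about 4 N of friction, stays where left. Its face is a sprung pad (5 N per mm, 5 mm travel, damped, then hard), so at the end stop force rises by this spring. Units differ: the nose first meets it 82 to 112 mm behind the mouth; find it by feel.
- cassette_grip (a point): Centre of the cassette's upright grip, 30 mm over its underside. The grip is a plate 26 mm along x, 12 mm across y, reaching up to 52 mm; pinch it across y. +x points to the nose.
- cassette_nose (a point): Centre of the cassette block's front face, 168 mm along +x from the grip, 10 mm over the underside; same axes as the grip.
- cassette: Rigid white cassette of about 0.14 kg, flat on the worktop, can be slid along it. Origin at its underside under the grip, +x to the nose, z up. At the nose a block 54 mm long, 48 wide, 20 high (x = 114 to 168 mm), joined to the grip by a flat tongue 16 mm wide, 5 mm thick.
- beaker: Small clear beaker, 46 mm wide, 58 mm high; origin under its centre. Bystander.
- timer: Timer lying flat, 62 x 66 x 16 mm; origin under its centre. Bystander.
- dish: Clear flat dish, 64 mm wide, 13 mm high; origin under its centre. Bystander.
- wash: Wash bottle with red cap and bent spout, 195 mm high; origin under its centre. Bystander.

How it is judged:
By the outcome, as a careful person would: the job done as asked, in the order asked, and still so for the second after the job is handed in, with the robot touching nothing.
It also fails if it takes over 54 s, if anything falls off the work surface, if the arm or the gripper's body presses on something with over 40 N, if the wrist force passes 120 N, or if a joint passes its speed limit or range.

ROBOT

A 6-joint arm with a two-finger parallel gripper is mounted at the origin on a cart in front of the work surface, level with it; the furniture and walls round the work are solid. World frame = base frame: x ahead of the robot, y to its left, z up, the work surface at z = 0. Lengths are in mm, angles in rad, forces in N, time in s.
With the tool pointing down it reaches from about 350 to 975 mm from the base axis. Payload 7.1 kg.
Tool frame: the origin (TCP) lies midway between the tips of the shut fingers; the grasp point (between the pads) lies 19 mm behind it (ctrl.hold_point_z is the distance from the TCP to the grasp point, in mm); x points along the fingers, y is the direction in which the jaws open and shut, and the axes are right-handed (so a half turn about x gives the same grasp; the last joint's range is limited). The gripper opens to 88 mm and grips with 3 to 60 N. Pads are 20 mm wide; open, the fingers measure 115 mm over their backs; the gripper's body (75 mm by 178 mm) begins 61 mm behind the grasp point.
Start: joints at [1.19, 0.423, 1.63, -0, 1.089, -0.019], TCP at [221.192, 584.533, 222.675] pointing down, gripper open.
Joint ranges: [-3, 3], [-0.9, 2.11], [0.09, 2.58], [-1.31, 4.45], [0.11, 2.69], [-2.54, 2.54]. Speed limits (rad/s): [2.39, 2.39, 3.01, 3.14, 3.14, 3.14].

INTERFACE

Orientations are given as a rotation vector (axis times angle).
In Python, from workcell import ctrl, get_image, calibration gives the robot as it stands.
- The arm moves only by the tool move_arm, never from a script. Its argument "rows" is a list of rows, each a list of 5 numbers: the shift along the world's x, y, z in mm, then the turn about the world's z in rad, then the closure, from -1 (fully open) to 1 (shut). In form: [[tx, ty, tz, roll, jaw], ...]. A call has 1 to 12 rows; each row is the pose to reach, as a shift and turn from the pose measured when the call began; what a row does not reach only later rows make up. A row lasts 1/8 s, in which the tool goes at most 62.5 mm and 10.7 degrees, less where a joint would pass 70% of its speed; a pose out of reach is approached as far as the arm can. A call with a gripper value outside its range is refused whole. The fingers move at their own pace and stop on an object; the grip force is fixed at half the most. Time passes only in rows, so rows that repeat a pose let the fingers close. It gives the time, the measured TCP pose, the force and the opening at its end, in the units of the state.
- ctrl.get_obs(): the state, without advancing time (a new reading comes with each control period).
- get_image(name): name is "scene" or "top" or "wrist"; returns the picture (420x560x3 uint8, blue, green, red); there is no depth.
- calibration(name): a dict with "fx", "fy", "cx", "cy" (pixels), "view" (4x4, takes a point from world to camera coordinates); the wrist camera has in their place "T_tool_cam" (4x4, takes a point from camera to tool coordinates, whose origin is the TCP and whose axes are the tool frame's). Camera axes: x right, y up, looking along -z (the intrinsics and any distortion apply to the point x, -y, -z); pixel columns grow to the right and rows downward; lengths in mm; the calibration is good to about 2 mm. A picture is of the moment at which its call begins: read the wrist's pose just before it. calibration takes no time and is no camera call.
- ctrl.close_job(): hands the job in, once; it reports no verdict.
The state is a dict: "t": time; "qpos": joint angles; "qvel": joint speeds; "joint_torque": joint torques, N m; "ee_pos": TCP position; "orientation": TCP orientation; "ft_force": force on the tool from outside, world axes, zero at the start; "moment": the same for the moment, N m; "width": finger opening in mm.
Only numpy, scipy, OpenCV 4.12 (cv2) and the standard library are available. Lean on these libraries where they do the work, as an engineer would, in place of code of your own. Each camera call takes 0.05 s, during which the arm holds its last target.

## Working session

There is one attempt and no reset: what is moved stays moved. The work goes in short steps, Python scripts to look and compute and a tool call to move; the robot and the scene stay as the last step left them, time stands still between calls to the robot, and variables do not carry over. Pictures are saved under pics/ and viewed, and the job is handed in when it is done.

Besides the shell and the picture viewer there is one more tool, called as name(argument=value, ...) on one line, values as JSON. move_arm: Moves the arm, as the interface text tells. Its arguments: {"type":"object","properties":{"rows":{"type":"array"}},"required":["rows"]}

```bash
mkdir -p pics
python3 - <<'E'
from workcell import ctrl,get_image,calibration
import cv2
print(ctrl.get_obs())
for n in("scene","top","wrist"):
    cv2.imwrite(f"pics/a_{n}.png",get_image(n)); print(n,calibration(n))
E
```

```text
{'t': 0.0, 'qpos': array([ 1.18998323e+00,  4.23821090e-01,  1.63070538e+00, -3.58714185e-05,
        1.08859723e+00, -1.89572528e-02]), 'qvel': array([-0.00074436, -0.00146234,  0.00069845,  0.00090087,  0.00047033,
        0.00077298]), 'joint_torque': array([-1.53758276e-03, -5.44607913e+01, -2.73667824e+01,  6.42323191e-02,
        2.28309928e-02, -9.59963381e-05]), 'ee_pos': array([221.00616592, 584.01503436, 221.90799067]), 'orientation': array([ 0.28272908,  1.55236014, -0.28510677]), 'ft_force': array([-0.85430636,  0.00942195,  1.16329478]), 'moment': array([-0.03306762,  0.01662481, -0.02679704]), 'width': 87.81572300613405}
scene {'fx': 397.32992369606717, 'fy': 397.32992369606717, 'cx': 285.3817055701351, 'cy': 208.65408554127157, 'view': array([[-7.98677584e-01, -6.01701938e-01,  8.30027875e-03,
         4.24673151e+02],
       [ 2.52031728e-01, -3.21948942e-01,  9.12594591e-01,
        -2.12231926e+02],
       [-5.46437668e-01,  7.30960776e-01,  4.08781382e-01,
        -7.23106522e+02],
       [ 0.00000000e+00,  0.00000000e+00,  0.00000000e+00,
         1.00000000e+00]]
[... 225 characters left out ...]
,  9.46436083e-03,  1.42513456e-01,
        -5.72167230e+02],
       [-1.42499999e-01, -2.08469761e-03,  9.89792607e-01,
        -1.16460492e+03],
       [ 0.00000000e+00,  0.00000000e+00,  0.00000000e+00,
         1.00000000e+00]])}
wrist {'fx': 318.69663473972827, 'fy': 318.69663473972827, 'cx': 275.61445061336025, 'cy': 208.70674107804368, 'T_tool_cam': array([[-2.80600227e-04,  2.44797914e-01, -9.69574083e-01,
        -1.60540381e+02],
       [ 9.99999934e-01,  2.92891681e-04, -2.15456394e-04,
        -2.55812018e-01],
       [ 2.31236907e-04, -9.69574080e-01, -2.44797980e-01,
        -6.63286727e+01],
       [ 0.00000000e+00,  0.00000000e+00,  0.00000000e+00,
         1.00000000e+00]])}
```

View pics/a_top.png

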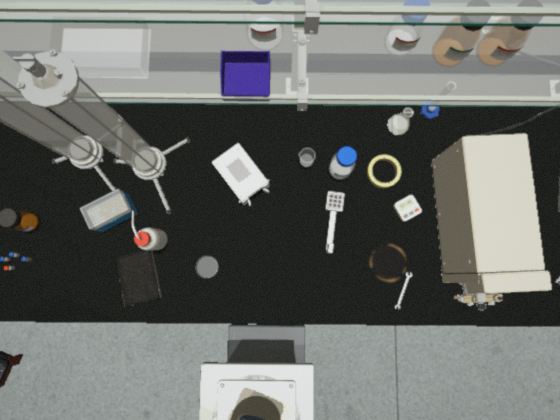

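View pics/a_scene.png

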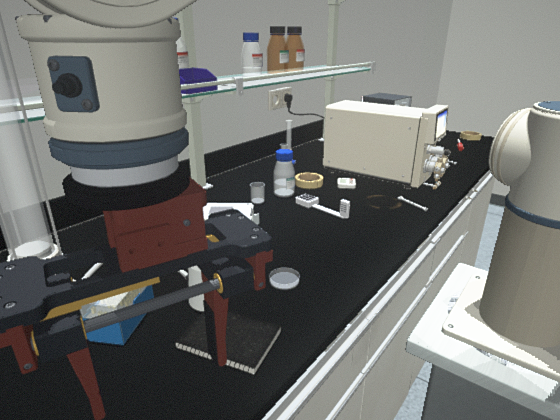

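View pics/a_wrist.png

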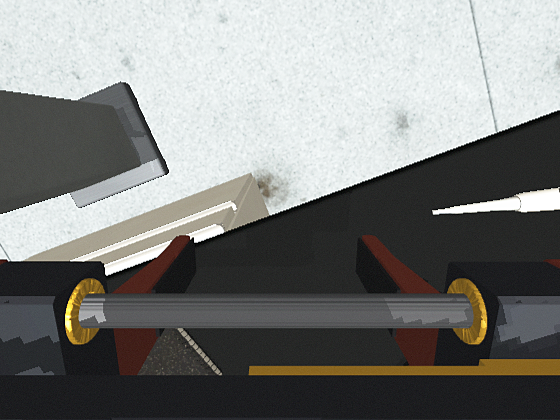

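Run:
```python
import cv2
im=cv2.imread("pics/a_top.png")
cv2.imwrite("pics/b1.png",cv2.resize(im[130:270,195:375],None,fx=4.4,fy=4.2,interpolation=cv2.INTER_CUBIC))
```

```text
(no output)
```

View pics/b1.png

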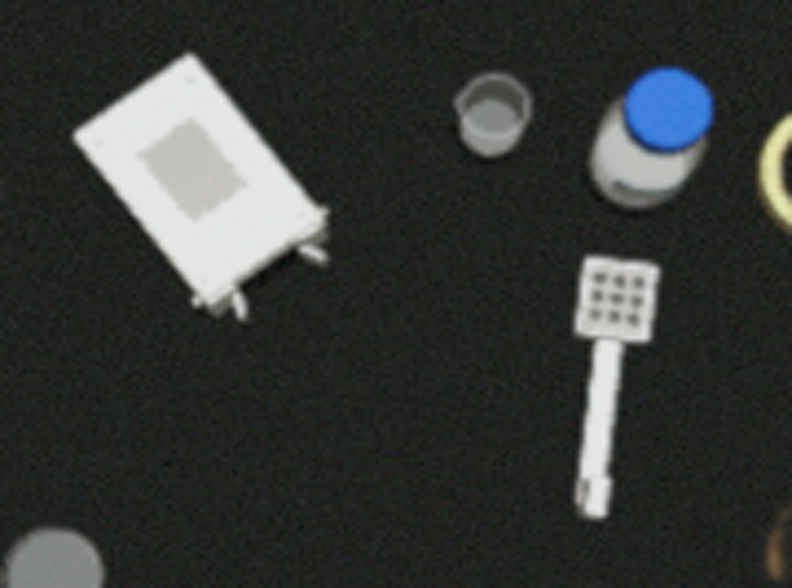

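```bash
cat > h.py <<'E'
import numpy as np, cv2
from workcell import ctrl,get_image,calibration
from scipy.spatial.transform import Rotation as R
def camw(n,obs=None):
    c=calibration(n)
    if n=="wrist":
        T=np.eye(4);T[:3,:3]=R.from_rotvec(obs["orientation"]).as_matrix();T[:3,3]=obs["ee_pos"]
        return c,T@c["T_tool_cam"]
    return c,np.linalg.inv(c["view"])
def ray(n,uv,z,obs=None):
    c,M=camw(n,obs); uv=np.atleast_2d(uv).astype(float)
    d=np.c_[(uv[:,0]-c["cx"])/c["fx"],-(uv[:,1]-c["cy"])/c["fy"],-np.ones(len(uv))]@M[:3,:3].T
    o=M[:3,3]; return o+d*((z-o[2])/d[:,2])[:,None]
E
python3 - <<'E'
from h import *
print(calibration("top").keys())
im=cv2.imread("pics/a_top.png"); g=im.min(2)
for thr in(120,170,200):
  m=(g>thr).astype(np.uint8)
  for name,(x0,y0,x1,y1),z in(("reader",(205,138,280,210),56),("cass",(318,188,352,260),20)):
    s=np.zeros_like(m);s[y0:y1,x0:x1]=m[y0:y1,x0:x1]
    c=max(cv2.findContours(s,0,1)[0],key=cv2.contourArea)
    w=ray("top",c[:,0,:],z)[:,:2].astype(np.float32)
    r=cv2.minAreaRect(w); print(thr,name,r,cv2.boxPoints(r).round().tolist())
    if name=="cass":
      b=s.copy();b[210:]=0
      c=max(cv2.findContours(b,0,1)[0],key=cv2.contourArea)
      w=ray("top",c[:,0,:],20)[:,:2].astype(np.float32); print(' block',cv2.minAreaRect(w))
      b=s.copy();b[:214]=0;b[243:]=0
      ys,xs=np.nonzero(b);w=ray("top",np.c_[xs,ys],5)[:,:2].astype(np.float32); print(' tongue',cv2.fitLine(w,cv2.DIST_L2,0,.01,.01).ravel())
      b=s.copy();b[:245]=0;ys,xs=np.nonzero(b);print(' gripz52',ray("top",[xs.mean(),ys.mean()],52),xs.min(),xs.max(),ys.max())
for n,uv,z in(("beaker",(307,162),0),("bluebottle",(341,170),0),("bluetop",(347,156),100),("dish",(207,267),13),("timer",(408,208),16)):print(n,ray("top",uv,z))
E
```

```text
dict_keys(['fx', 'fy', 'cx', 'cy', 'view'])
120 reader ((685.1922607421875, 51.662113189697266), (170.40093994140625, 104.69881439208984), 37.53176498413086) [[586.0, 41.0], [650.0, -42.0], [785.0, 62.0], [721.0, 145.0]]
120 cass ((556.2301635742188, -214.59689331054688), (50.453643798828125, 180.9244384765625), 82.68191528320312) [[463.0, -228.0], [643.0, -251.0], [649.0, -201.0], [470.0, -178.0]]
 block ((618.116943359375, -222.59426879882812), (50.710391998291016, 55.80889892578125), 83.27377319335938)
 tongue [ 9.917369e-01 -1.282887e-01  5.382737e+02 -2.127599e+02]
 gripz52 [[ 475.96687876 -202.24167478   52.        ]] 326 333 252
170 reader ((691.5973510742188, 57.065467834472656), (149.90951538085938, 100.68616485595703), 37.607662200927734) [[601.0, 51.0], [663.0, -29.0], [782.0, 63.0], [720.0, 143.0]]
170 cass ((555.3099975585938, -213.99317932128906), (46.84773635864258, 177.427734375), 83.13917541503906) [[464.0, -227.0], [641.0, -248.0], [646.0, -201.0], [470.0, -180.0]]
 block ((617.1439819335938, -221.51295471191406), (46.879722595214844, 52.78074645996094), 83.44649505
[... 302 characters left out ...]
, [723.0, 138.0]]
200 cass ((528.56396484375, -209.49217224121094), (16.201171875, 118.31346893310547), 84.67869567871094) [[469.0, -212.0], [587.0, -223.0], [588.0, -207.0], [470.0, -196.0]]
 block ((595.9759521484375, -224.3736572265625), (5.954757213592529, 32.4526252746582), 0.5475271344184875)
 tongue [ 9.9222845e-01 -1.2442956e-01  5.3858838e+02 -2.1172519e+02]
 gripz52 [[ 476.75059457 -204.21513224   52.        ]] 328 332 251
beaker [[ 739.84709844 -141.58990216    0.        ]]
bluebottle [[ 715.89231154 -244.58656573    0.        ]]
bluetop [[ 730.72213351 -247.57950214  100.        ]]
dish [[420.32697187 148.73149636  13.        ]]
timer [[ 598.65958788 -438.72315771   16.        ]]
```

Run:
```python
from h import *
o=ctrl.get_obs();M=R.from_rotvec(o["orientation"]).as_matrix();print(M.round(3));print(np.degrees(np.arctan2(M[1,1],M[0,1])))
print(ray("top",(143,239),195),ray("top",(155,240),20))
```

```text
[[-0.     0.354  0.935]
 [-0.001  0.935 -0.354]
 [-1.    -0.001 -0.   ]]
69.27276141269732
[[485.10410893 278.12185287 195.        ]] [[496.68209638 301.52647411  20.        ]]
```

move_arm(rows=[[20,-60,10,-0.15,-1],[40,-120,10,-0.3,-1],[60,-180,10,-0.45,-1],[80,-240,10,-0.6,-1],[100,-300,10,-0.75,-1],[120,-360,10,-0.95,-1],[140,-420,10,-1.1,-1],[160,-480,10,-1.3,-1],[180,-540,0,-1.5,-1],[200,-600,-10,-1.65,-1],[220,-660,-20,-1.8,-1],[235,-720,-20,-2.0,-1]])

```text
t: 1.65
ee_pos: [453.3, -127.6, 201.7]
orientation: [1.759, 0.732, -1.761]
ft_force: [1.0, 0.3, 0.8]
width: 88.1
```

move_arm(rows=[[5,-20,-10,-0.15,-1],[10,-40,-20,-0.32,-1],[20,-60,-30,-0.5,-1],[23,-76,-40,-0.68,-1],[23,-76,-40,-0.86,-1],[23,-76,-40,-0.9,-1],[23,-76,-40,-0.9,-1]])

```text
t: 2.52
ee_pos: [476.1, -203.6, 161.5]
orientation: [-2.161, 0.12, 2.163]
ft_force: [0.3, -0.2, 0.0]
width: 87.6
```

Run:
```python
from h import *
o=ctrl.get_obs();M=R.from_rotvec(o["orientation"]).as_matrix();print(o["ee_pos"],np.degrees(np.arctan2(M[1,1],M[0,1])),o["qpos"])
im=get_image("wrist");cv2.imwrite("pics/c.png",im);np.save("c.npy",np.r_[o["ee_pos"],o["orientation"]])
c,W=camw("wrist",o)
for p in((476,-204,52),(476,-204,0),(642,-227,20)):
  q=np.linalg.inv(W)@np.r_[p,1];print(p,c["cx"]-c["fx"]*q[0]/q[2],c["cy"]+c["fy"]*q[1]/q[2])
```

```text
[ 476.14396391 -203.5774635   161.52210243] -96.50034746442131 [-0.42808632  0.35316042  1.91119809  0.00232799  0.87852336  1.25467469]
(476, -204, 52) 276.14227925858773 206.9578775517142
(476, -204, 0) 276.19334440008646 194.75838474999895
(642, -227, 20) 281.0457446769171 4.327449754947537
```

View pics/c.png

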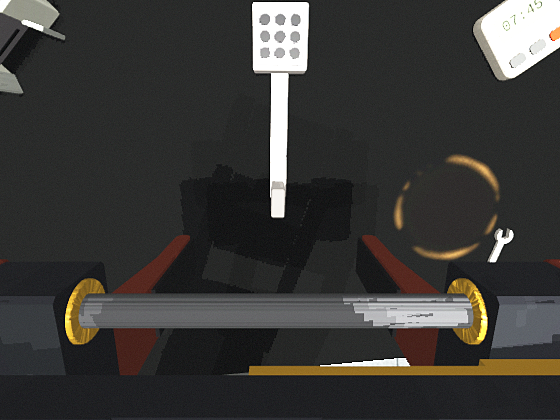

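Run:
```python
from h import *
v=np.load("c.npy");o=dict(ee_pos=v[:3],orientation=v[3:])
im=cv2.imread("pics/c.png");g=im.min(2)
for r in(178,182,184,186,188,190,200,210,214,216,218): print(r,g[r,268:290])
m=(g>150).astype(np.uint8)
ys,xs=np.nonzero(m[192:214,260:300]);print('griptop',xs.min()+260,xs.max()+260,ray("wrist",((xs.mean()+260,203)),52,o))
ys,xs=np.nonzero(m[80:175,260:300]);w=ray("wrist",np.c_[xs+260,ys+80],5,o)[:,:2].astype(np.float32)
l=cv2.fitLine(w,2,0,.01,.01).ravel();print('tongue',l,np.degrees(np.arctan2(l[1],l[0])))
s=np.zeros_like(m);s[0:74,240:320]=m[0:74,240:320]
c=max(cv2.findContours(s,0,1)[0],key=cv2.contourArea);r=cv2.minAreaRect(ray("wrist",c[:,0],20,o)[:,:2].astype(np.float32));print(r)
```

```text
178 [ 26   0 255 255 255 255 255 255 255 255 255 255 255 255 255 255 255 255
 170   9  34  37]
182 [ 16   0 253 255 169 161 163 177 178 172 170 180 180 177 165 248 255 255
 106  20  37  38]
184 [ 14   0 255 247 169 166 170 170 173 171 173 173 185 191 189 174 255 235
  39  12  20  16]
186 [ 15   0 255 220 167 169 174 172 169 175 174 173 185 199 198 161 212 179
  40   8  19  17]
188 [ 13   0 255 169 163 157 162 159 162 156 159 158 159 158 156 165 181 177
  40   8  16  22]
190 [ 11   0 255 151 226 242 240 239 239 239 239 240 238 239 244 240 188 149
  31  10  14  25]
200 [ 17  10  14 188 242 244 241 241 241 241 240 240 242 241 245 242 208  44
   4  18  24  19]
210 [ 17  14  26 211 241 243 241 240 240 239 240 240 240 241 244 248 141  27
  15  22  24  18]
214 [ 19  19   0 218 242 245 241 240 241 239 240 239 241 241 246 254 102  16
  23  18  25  25]
216 [ 20  24   3 127 247 255 250 250 250 252 251 249 250 251 255 255  72  12
  22  24  20  20]
218 [16 27 19  6  5 25 26 25 29 30 31 28 33 32 34  8 13 19 23 26 24 18]
griptop 270 284 [[ 479.42102537 -205.34098413   52.        ]]
tongue [ 9.9173862e-01 -1.2827508e-01  5.4250586e+02 -2.1380782e+02] -7.3699274
((616.6760864257812, -223.28367614746094), (47.78372573852539, 54.630027770996094), 83.4352035522461)
```

move_arm(rows=[[2,-2,-40,-0.01,-1],[2,-2,-90,-0.01,-1],[2,-2,-125,-0.01,-1],[2,-2,-142,-0.01,-1],[2,-2,-147,-0.01,-1],[2,-2,-147,-0.01,-1],[2,-2,-147,-0.01,1],[2,-2,-147,-0.01,1],[2,-2,-147,-0.01,1],[2,-2,-147,-0.01,1],[2,-2,-147,-0.01,1]])

```text
t: 3.95
ee_pos: [478.2, -205.5, 14.7]
orientation: [-2.157, 0.13, 2.157]
ft_force: [-0.7, -0.0, 0.8]
width: 41.3
```

Run:
```python
from h import *
o=ctrl.get_obs();M=R.from_rotvec(o["orientation"]).as_matrix();print(o["ee_pos"],np.degrees(np.arctan2(M[1,1],M[0,1])),o["width"],o["ft_force"],o["moment"])
im=get_image("wrist");cv2.imwrite("pics/d.png",im)
cv2.imwrite("pics/d_top.png",get_image("top"))
```

```text
[ 478.20875572 -205.53014951   14.65430031] -97.03826502015072 41.284639555103965 [-0.65469053 -0.02924013  0.80855258] [-0.03278506  0.1590839   0.02350206]
```

View pics/d.png

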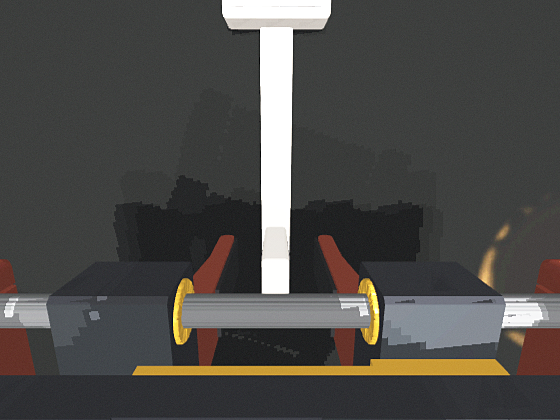

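View pics/d_top.png

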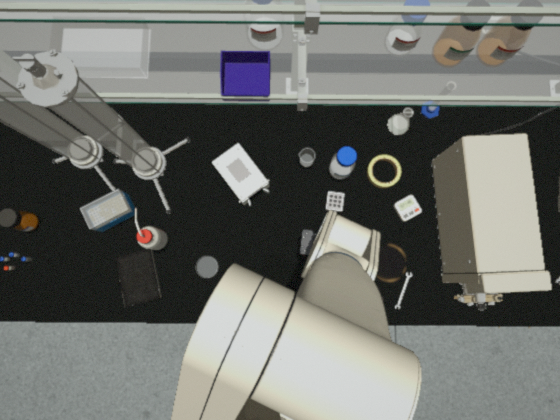

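Still closing (41 mm), grip centred between the fingers. Finish the closing.

move_arm(rows=[[0,0,0,0,1],[0,0,0,0,1],[0,0,0,0,1],[0,0,0,0,1],[0,0,0,0,1],[0,0,0,0,1]])

```text
t: 4.8
ee_pos: [478.2, -205.5, 14.6]
orientation: [-2.157, 0.13, 2.158]
ft_force: [1.1, 0.0, -1.3]
width: 11.6
```

move_arm(rows=[[-1,8,0,0.06,1],[-2,20,0,0.16,1],[-3,32,0,0.27,1],[-4,44,0,0.38,1],[-6,56,0,0.49,1],[-8,68,0,0.6,1],[-9,78,0,0.7,1],[-10,88,0,0.78,1],[-10,88,0,0.78,1],[-10,88,0,0.78,1]])

```text
t: 6.05
ee_pos: [468.2, -117.7, 14.6]
orientation: [1.843, 0.629, -1.846]
ft_force: [-0.3, -0.3, -0.5]
width: 11.9
```

Run:
```python
from h import *
o=ctrl.get_obs();M=R.from_rotvec(o["orientation"]).as_matrix();print(o["ee_pos"],np.degrees(np.arctan2(M[1,1],M[0,1])),o["width"],o["ft_force"],o["moment"])
im=get_image("wrist");cv2.imwrite("pics/e.png",im);np.save("e.npy",np.r_[o["ee_pos"],o["orientation"]])
t=get_image("top");cv2.imwrite("pics/e_top.png",t)
cv2.imwrite("pics/e_top2.png",cv2.resize(t[130:270,195:375],None,fx=4.4,fy=4.2,interpolation=cv2.INTER_CUBIC))
cv2.imwrite("pics/e_scene.png",get_image("scene"))
```

```text
[ 468.23290313 -117.7049139    14.55998605] -52.425228561005326 11.884543959440244 [-0.26357263 -0.28601433 -0.53136159] [-0.15034962  0.17378378  0.00317183]
```

View pics/e.png

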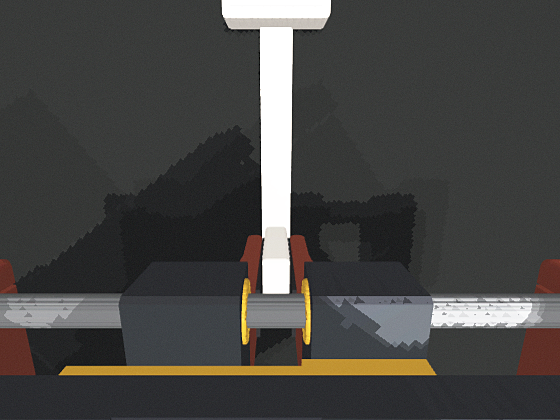

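View pics/e_top2.png

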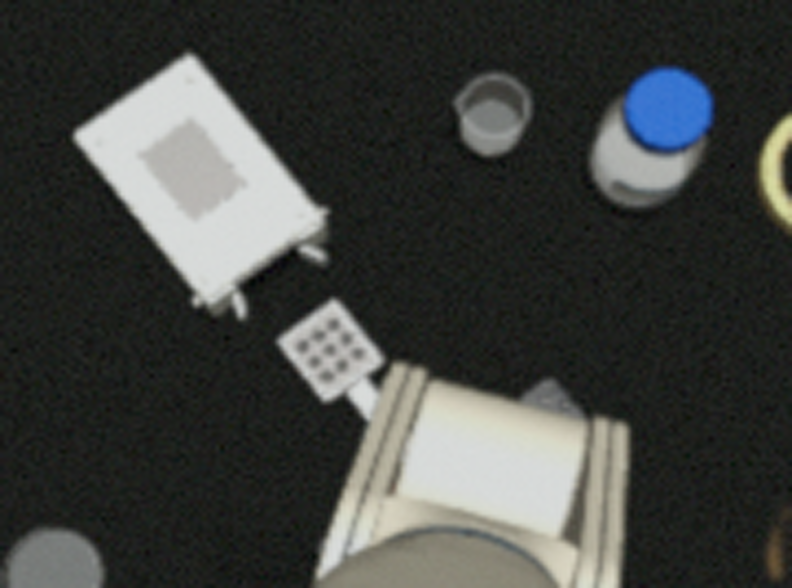

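View pics/e_scene.png

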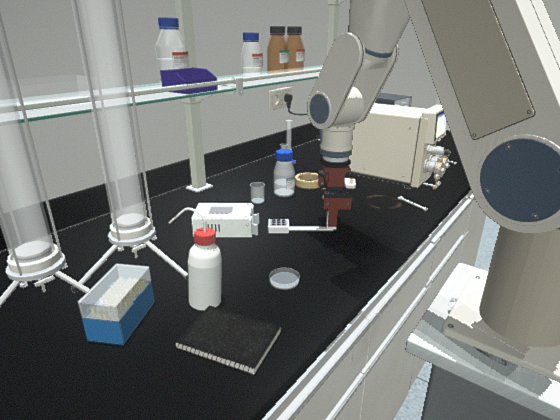

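Run:
```python
from h import *
im=cv2.imread("pics/e_top.png");g=cv2.cvtColor(im,6).astype(np.float32)
c,W=camw("top");print("cam",W[:3,3])
V=np.linalg.inv(W)
def prof(P):
  q=np.c_[P,np.ones(len(P))]@V.T
  return cv2.remap(g,(c["cx"]-c["fx"]*q[:,0]/q[:,2]).astype(np.float32)[None],(c["cy"]+c["fy"]*q[:,1]/q[:,2]).astype(np.float32)[None],1)[0]
def run(cen,yaw,xs,L,z,rng=12,both=True):
  a=np.radians(yaw);ex=np.array([np.cos(a),np.sin(a)]);ey=np.array([-ex[1],ex[0]])
  t=np.arange(-rng,rng,.25);E={}
  for s in(1,-1):
    out=[]
    for x in xs:
      P=cen+x*ex+(s*L+t)[:,None]*ey
      p=prof(np.c_[P,np.full(len(t),z)]); 
      hi,lo=(p[:8].mean(),p[-8:].mean()) if s>0 else (p[-8:].mean(),p[:8].mean())
      th=(hi+lo)/2; k=np.nonzero((p>th) if s>0 else (p<th))[0]
      out.append(s*L+t[k[-1]])
    E[s]=np.polyfit(xs,out,1);print(s,np.round(out,1),E[s])
  m=(E[1]+E[-1])/2;print("dyaw",np.degrees(m[0]),"yaw",yaw+np.degrees(m[0]),"offset@0",m[1],"width",E[1][1]-E[-1][1])
run(np.array([692.,56]),37.7,np.arange(-50,71,10.),48,56)
# along x
a=np.radians(37.7);ex=np.array([np.cos(a),np.sin(a)]);ey=np.array([-ex[1],ex[0]]);t=np.arange(-90,-60,1.)
for y in(-20,0,20):print(y,dict(zip(t[::2],prof(np.c_[np.array([692.,56])+y*ey+t[:,None]*ex,np.full(len(t),56)])[::2].round())))
t=np.arange(65,90,1.)
for y in(-20,0,20):print(y,dict(zip(t[::2],prof(np.c_[np.array([692.,56])+y*ey+t[:,None]*ex,np.full(len(t),56)])[::2].round())))
b=np.zeros(g.shape,np.uint8);b[195:230,250:285]=(g[195:230,250:285]>120)
k=max(cv2.findContours(b,0,1)[0],key=cv2.contourArea);r=cv2.minAreaRect(ray("top",k[:,0],20)[:,:2].astype(np.float32));print(r)
cen=np.array([468.2,-117.7])+141*ex;print(cen)
run(cen,37.7,np.arange(-18,21,6.),24,20,8)
```

```text
cam [ 401.04280715  -69.21483781 1234.20726768]
1 [48.2 48.2 48.  48.2 48.2 47.8 48.2 48.2 47.8 48.2 48.5 48.2 48.5] [1.64835165e-03 4.81758242e+01]
-1 [-49.8 -50.  -49.8 -49.8 -50.  -50.  -49.8 -50.  -50.  -50.  -50.  -50.
 -50. ] [-1.78571429e-03 -4.99052198e+01]
dyaw -0.003935149691834638 yaw 37.69606485030817 offset@0 -0.8646978021978029 width 98.08104395604401
-20 {np.float64(-90.0): np.float32(31.0), np.float64(-88.0): np.float32(30.0), np.float64(-86.0): np.float32(38.0), np.float64(-84.0): np.float32(40.0), np.float64(-82.0): np.float32(39.0), np.float64(-80.0): np.float32(33.0), np.float64(-78.0): np.float32(40.0), np.float64(-76.0): np.float32(51.0), np.float64(-74.0): np.float32(97.0), np.float64(-72.0): np.float32(136.0), np.float64(-70.0): np.float32(173.0), np.float64(-68.0): np.float32(200.0), np.float64(-66.0): np.float32(214.0), np.float64(-64.0): np.float32(216.0), np.float64(-62.0): np.float32(217.0)}
0 {np.float64(-90.0): np.float32(29.0), np.float64(-88.0): np.float32(29.0), np.float64(-86.0): np.float32(25.0), np.float64(-84.0): np.float32(23.0), np.float64(-82.
[... 2078 characters left out ...]
loat64(73.0): np.float32(199.0), np.float64(75.0): np.float32(165.0), np.float64(77.0): np.float32(113.0), np.float64(79.0): np.float32(61.0), np.float64(81.0): np.float32(35.0), np.float64(83.0): np.float32(28.0), np.float64(85.0): np.float32(29.0), np.float64(87.0): np.float32(31.0), np.float64(89.0): np.float32(30.0)}
((565.830810546875, -42.27229309082031), (91.16117095947266, 50.56623077392578), 38.92478942871094)
[579.76251815 -31.47468733]
1 [26.5 26.5 26.  27.  26.  27.  26.5] [5.95238095e-03 2.65000000e+01]
-1 [-25.2 -25.5 -24.8 -25.5 -25.  -25.2 -25.2] [ 1.48809524e-03 -2.52142857e+01]
dyaw 0.2131539416409289 yaw 37.91315394164093 offset@0 0.6428571428571423 width 51.71428571428573
```

move_arm(rows=[[4,2.5,0,0.002,1],[8,5.5,0,0.002,1],[12,8.5,0,0.002,1],[16,11.8,0,0.002,1],[20,15,0,0.002,1],[24.1,17.8,0,0.002,1],[24.1,17.8,0,0.002,1]])

```text
t: 7.08
ee_pos: [492.8, -99.8, 14.5]
orientation: [1.842, 0.631, -1.844]
ft_force: [1.0, 0.3, 0.6]
width: 11.8
```

```bash
cat >> h.py <<'E'
EX=np.array([np.cos(np.radians(37.7)),np.sin(np.radians(37.7)),0]);EY=np.array([-EX[1],EX[0],0])
def st():
    o=ctrl.get_obs();M=R.from_rotvec(o["orientation"]).as_matrix();d=o["ee_pos"]-np.array([468.2,-117.7,0]);F=o["ft_force"]
    print("t",o["t"],"adv",round(d@EX,2),"lat",round(d@EY,2),"z",o["ee_pos"][2].round(2),"yaw",round(np.degrees(np.arctan2(M[1,1],M[0,1]))+90,2),"Fx",round(F@EX,2),"Fy",round(F@EY,2),"Fz",F[2].round(2),"w",round(o["width"],1))
    return o
E
python3 - <<'E'
from h import *
st()
t=get_image("top");cv2.imwrite("pics/f.png",cv2.resize(t[140:240,205:305],None,fx=6,fy=6,interpolation=cv2.INTER_CUBIC))
t=get_image("scene");cv2.imwrite("pics/f2.png",cv2.resize(t[170:270,170:350],None,fx=4.4,fy=4.4,interpolation=cv2.INTER_CUBIC))
E
```

```text
t 7.075 adv 30.4 lat -0.87 z 14.52 yaw 37.73 Fx 0.92 Fy -0.37 Fz 0.59 w 11.8
```

View pics/f.png

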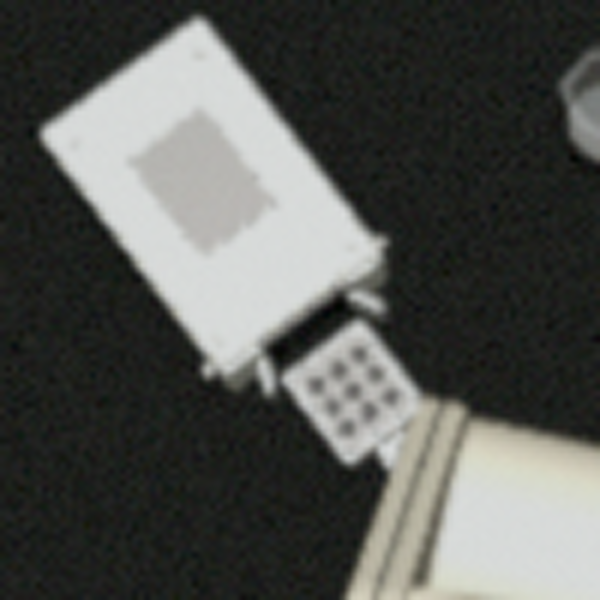

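View pics/f2.png

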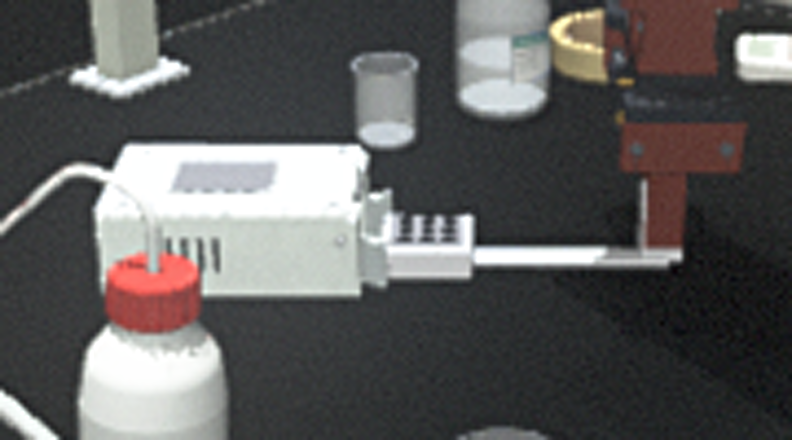

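move_arm(rows=[[2.4,1.9,0,0,1],[4.7,3.8,0,0,1],[7,5.7,0,0,1],[9.4,7.5,0,0,1],[11.8,9.3,0,0,1],[14.1,11.2,0,0,1],[16.5,13,0,0,1],[16.5,13,0,0,1]])

```text
t: 8.18
ee_pos: [509.1, -86.8, 14.5]
orientation: [1.842, 0.631, -1.844]
ft_force: [-0.2, 1.2, 0.3]
width: 11.9
```

```bash
python3 -c "
from h import *
st()"
```

```text
t 8.175 adv 51.21 lat -0.55 z 14.54 yaw 37.71 Fx 0.56 Fy 1.06 Fz 0.29 w 11.9
```

move_arm(rows=[[2.4,1.8,0,0,1],[4.7,3.7,0,0,1],[7.1,5.5,0,0,1],[9.5,7.3,0,0,1],[11.9,9.2,0,0,1],[14.2,11,0,0,1],[16.6,12.8,0,0,1],[19,14.7,0,0,1],[21.4,16.5,0,0,1],[23.7,18.3,0,0,1]])

```text
t: 9.43
ee_pos: [532.3, -68.7, 14.5]
orientation: [1.841, 0.631, -1.845]
ft_force: [-4.9, -4.7, 3.7]
width: 11.7
```

```bash
python3 -c "
from h import *
st()"
```

```text
t 9.425 adv 80.67 lat -0.4 z 14.53 yaw 37.71 Fx -6.71 Fy -0.71 Fz 3.67 w 11.7
```

move_arm(rows=[[2.4,1.8,0,0,1],[4.7,3.6,0,0,1],[7.1,5.4,0,0,1],[9.5,7.3,0,0,1],[11.9,9.2,0,0,1]])

```text
t: 10.05
ee_pos: [543.8, -59.6, 14.5]
orientation: [1.84, 0.631, -1.846]
ft_force: [-4.5, -5.1, 4.9]
width: 11.9
```

```bash
python3 -c "
from h import *
st()"
```

```text
t 10.05 adv 95.34 lat -0.31 z 14.55 yaw 37.7 Fx -6.71 Fy -1.26 Fz 4.88 w 11.9
```

move_arm(rows=[[2.4,1.8,0,0,1],[4.7,3.6,0,0,1],[7.1,5.4,0,0,1],[9.5,7.2,0,0,1],[11.9,9.1,0,0,1]])

```text
t: 10.68
ee_pos: [555.3, -50.6, 14.6]
orientation: [1.84, 0.631, -1.847]
ft_force: [-4.8, -3.8, 3.7]
width: 11.9
```

```bash
python3 -c "
from h import *
st()"
```

```text
t 10.675 adv 109.94 lat -0.17 z 14.59 yaw 37.68 Fx -6.1 Fy -0.09 Fz 3.71 w 11.9
```

move_arm(rows=[[1.6,1.2,0,0,1],[3.2,2.4,0,0,1],[4.7,3.6,0,0,1],[6.3,4.9,0,0,1]])

```text
t: 11.18
ee_pos: [561.2, -45.8, 14.6]
orientation: [1.839, 0.631, -1.848]
ft_force: [-4.4, -4.1, 3.8]
width: 12.0
```

```bash
python3 -c "
from h import *
st()"
```

```text
t 11.175 adv 117.54 lat 0.04 z 14.63 yaw 37.68 Fx -6.01 Fy -0.55 Fz 3.8 w 12.0
```

move_arm(rows=[[1.3,0.8,0,0,1],[2.5,1.6,0,0,1],[3.7,2.5,0,0,1],[4.9,3.4,0,0,1]])

```text
t: 11.68
ee_pos: [565.6, -42.4, 14.7]
orientation: [1.839, 0.631, -1.849]
ft_force: [-5.5, -4.3, 3.7]
width: 12.0
```

```bash
python3 -c "
from h import *
st()"
```

```text
t 11.675 adv 123.08 lat -0.01 z 14.66 yaw 37.67 Fx -6.99 Fy 0.0 Fz 3.69 w 12.0
```

move_arm(rows=[[1,0.7,0,0,1],[2,1.4,0,0,1],[3,2.1,0,0,1],[4,2.9,0,0,1]])

```text
t: 12.18
ee_pos: [569.1, -39.6, 14.7]
orientation: [1.838, 0.632, -1.85]
ft_force: [-5.0, -3.1, 3.4]
width: 11.8
```

```bash
python3 -c "
from h import *
st()"
```

```text
t 12.175 adv 127.6 lat 0.08 z 14.67 yaw 37.66 Fx -5.84 Fy 0.58 Fz 3.44 w 11.8
```

move_arm(rows=[[1,0.7,0,0,1],[2,1.4,0,0,1],[3,2.1,0,0,1],[4,2.9,0,0,1]])

```text
t: 12.68
ee_pos: [573.4, -36.6, 14.7]
orientation: [1.838, 0.631, -1.85]
ft_force: [-2.0, -1.4, 2.5]
width: 12.0
```

```bash
python3 -c "
from h import *
st()"
```

```text
t 12.675 adv 132.83 lat -0.17 z 14.75 yaw 37.66 Fx -2.43 Fy 0.06 Fz 2.51 w 12.0
```

move_arm(rows=[[0.8,0.6,0,0,1],[1.6,1.2,0,0,1],[2.4,1.8,0,0,1],[3.2,2.4,0,0,1]])

```text
t: 13.18
ee_pos: [576.6, -34.2, 14.7]
orientation: [1.838, 0.631, -1.85]
ft_force: [-2.2, -1.9, 2.3]
width: 12.1
```

```bash
python3 -c "
from h import *
st()"
```

```text
t 13.175 adv 136.86 lat -0.22 z 14.72 yaw 37.66 Fx -2.91 Fy -0.14 Fz 2.32 w 12.1
```

move_arm(rows=[[0.8,0.6,0,0,1],[1.6,1.2,0,0,1],[2.4,1.8,0,0,1],[3.2,2.4,0,0,1]])

```text
t: 13.68
ee_pos: [579.9, -31.7, 14.7]
orientation: [1.838, 0.632, -1.85]
ft_force: [-1.7, -1.6, 2.3]
width: 11.7
```

```bash
python3 -c "
from h import *
st()"
```

```text
t 13.675 adv 140.97 lat -0.29 z 14.74 yaw 37.66 Fx -2.27 Fy -0.22 Fz 2.3 w 11.7
```

move_arm(rows=[[0.8,0.6,0,0,1],[1.6,1.2,0,0,1],[2.4,1.8,0,0,1],[3.2,2.5,0,0,1]])

```text
t: 14.18
ee_pos: [581.4, -30.0, 14.5]
orientation: [1.835, 0.632, -1.853]
ft_force: [-7.0, -6.6, 5.6]
width: 12.3
```

```bash
python3 -c "
from h import *
st()"
```

```text
t 14.175 adv 143.23 lat 0.18 z 14.55 yaw 37.65 Fx -9.61 Fy -0.97 Fz 5.61 w 12.3
```

move_arm(rows=[[0.8,0.6,0,0,1],[0.8,0.6,0,0,1],[0.8,0.6,0,0,1]])

```text
t: 14.55
ee_pos: [581.4, -29.9, 14.6]
orientation: [1.834, 0.632, -1.855]
ft_force: [-4.7, -5.4, 4.5]
width: 11.8
```

```bash
python3 -c "
from h import *
st()"
```

```text
t 14.55 adv 143.25 lat 0.22 z 14.58 yaw 37.63 Fx -7.03 Fy -1.36 Fz 4.49 w 11.8
```

move_arm(rows=[[1.6,1.1,0,0,1],[2.4,1.6,0,0,1],[3.2,2.2,0,0,1]])

```text
t: 14.92
ee_pos: [582.7, -28.7, 14.5]
orientation: [1.83, 0.632, -1.859]
ft_force: [-9.3, -8.0, 8.1]
width: 11.8
```

```bash
python3 -c "
from h import *
st()"
```

```text
t 14.925 adv 145.05 lat 0.38 z 14.52 yaw 37.62 Fx -12.25 Fy -0.58 Fz 8.07 w 11.8
```

move_arm(rows=[[1.2,0.8,0.4,0,1],[1.2,0.8,0.6,0,1],[1.2,0.8,0.8,0,1],[1.2,0.8,0.8,0,1]])

```text
t: 15.42
ee_pos: [582.8, -28.5, 15.0]
orientation: [1.828, 0.632, -1.861]
ft_force: [-5.8, -5.8, 2.9]
width: 11.7
```

```bash
python3 -c "
from h import *
o=st();print(o['moment'])
t=get_image('top');cv2.imwrite('pics/g.png',cv2.resize(t[140:240,205:305],None,fx=6,fy=6,interpolation=cv2.INTER_CUBIC))
t=get_image('scene');cv2.imwrite('pics/g2.png',cv2.resize(t[170:270,170:350],None,fx=4.4,fy=4.4,interpolation=cv2.INTER_CUBIC))
"
```

```text
t 15.425 adv 145.2 lat 0.49 z 15.02 yaw 37.6 Fx -8.13 Fy -1.05 Fz 2.88 w 11.7
[-0.89422415  0.54611463 -0.2004404 ]
```

View pics/g.png

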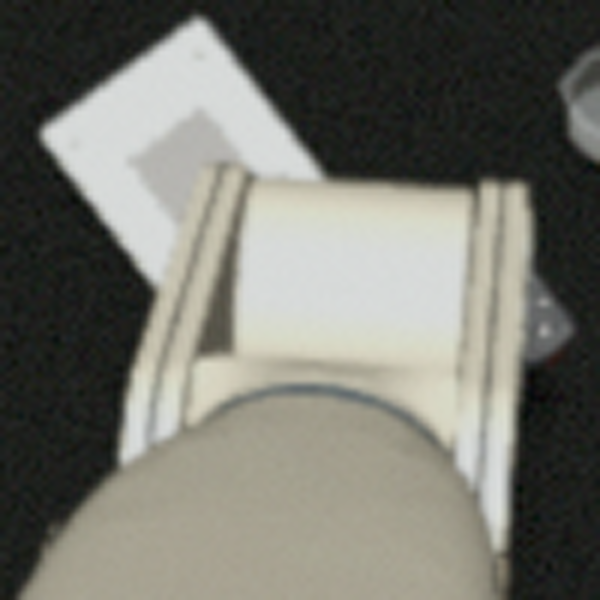

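View pics/g2.png

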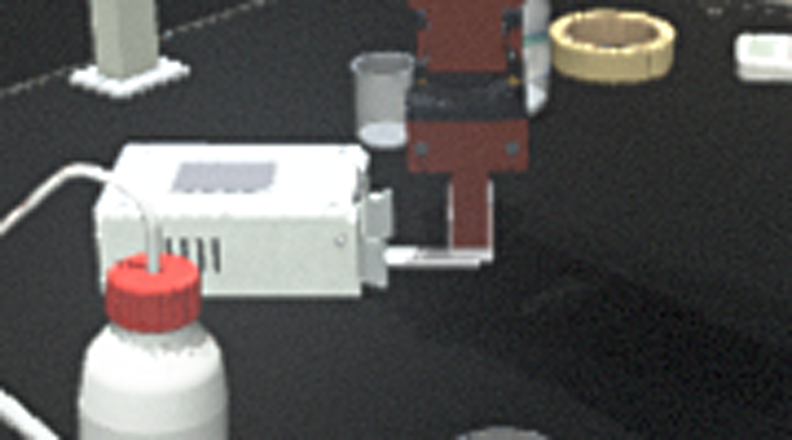

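move_arm(rows=[[1.7,0.8,0.2,0,1],[2.6,1.4,0.2,0,1],[3.3,2,0.2,0,1],[4,2.6,0.2,0,1],[4,2.6,0.2,0,1]])

```text
t: 16.15
ee_pos: [585.2, -26.6, 14.9]
orientation: [1.826, 0.632, -1.865]
ft_force: [-6.3, -6.1, 4.1]
width: 11.9
```

```bash
python3 -c "
from h import *
o=st();M=R.from_rotvec(o['orientation']).as_matrix();print(M[:,0].round(4),M[:,0]@EX)
"
```

```text
t 16.15 adv 148.29 lat 0.5 z 14.9 yaw 37.58 Fx -8.77 Fy -0.97 Fz 4.1 w 11.9
[-0.0202 -0.0025 -0.9998] -0.01751055311206099
```

move_arm(rows=[[1.7,0.8,0.2,0,1],[2.6,1.4,0.2,0,1],[3.3,2,0.3,0,1],[4,2.6,0.3,0,1],[4,2.6,0.3,0,1]])

```text
t: 16.77
ee_pos: [587.7, -24.7, 14.8]
orientation: [1.823, 0.632, -1.868]
ft_force: [-5.7, -5.7, 3.1]
width: 11.5
```

```bash
python3 -c "
from h import *
o=st();M=R.from_rotvec(o['orientation']).as_matrix();print(M[:,0].round(4),M[:,0]@EX)
"
```

```text
t 16.775 adv 151.38 lat 0.52 z 14.85 yaw 37.56 Fx -7.97 Fy -1.01 Fz 3.13 w 11.5
[-0.0234 -0.0031 -0.9997] -0.02040969455059402
```

move_arm(rows=[[1.7,0.8,0.2,0,1],[2.4,1.3,0.2,0,1],[3.1,1.8,0.3,0,1],[3.1,1.8,0.3,0,1]])

```text
t: 17.27
ee_pos: [589.1, -23.6, 14.8]
orientation: [1.82, 0.633, -1.872]
ft_force: [-6.2, -5.7, 3.7]
width: 11.7
```

```bash
python3 -c "
from h import *
o=st();M=R.from_rotvec(o['orientation']).as_matrix();print(M[:,0].round(4),M[:,0]@EX)
"
```

```text
t 17.275 adv 153.18 lat 0.52 z 14.83 yaw 37.55 Fx -8.37 Fy -0.71 Fz 3.67 w 11.7
[-0.0267 -0.0037 -0.9996] -0.023412258534428198
```

move_arm(rows=[[1.3,0.8,0.2,0,1],[1.8,1.1,0.2,0,1],[2.2,1.4,0.2,0,1],[2.2,1.4,0.2,0,1]])

```text
t: 17.77
ee_pos: [589.5, -23.0, 14.8]
orientation: [1.817, 0.633, -1.875]
ft_force: [-7.2, -7.3, 5.6]
width: 12.1
```

```bash
python3 -c "
from h import *
o=st();M=R.from_rotvec(o['orientation']).as_matrix();print(M[:,0].round(4),M[:,0]@EX)
"
```

```text
t 17.775 adv 153.86 lat 0.72 z 14.78 yaw 37.53 Fx -10.17 Fy -1.4 Fz 5.58 w 12.1
[-0.0303 -0.0045 -0.9995] -0.02669938940151916
```

move_arm(rows=[[1.6,0.9,0.3,0,1],[1.9,1.1,0.4,0,1],[2.2,1.4,0.4,0,1],[2.5,1.6,0.4,0,1],[2.5,1.6,0.4,0,1]])

```text
t: 18.4
ee_pos: [589.5, -22.6, 14.8]
orientation: [1.812, 0.633, -1.88]
ft_force: [-8.7, -8.8, 6.3]
width: 11.6
```

```bash
python3 -c "
from h import *
o=st();M=R.from_rotvec(o['orientation']).as_matrix();print(M[:,0].round(4),M[:,0]@EX)
"
```

```text
t 18.4 adv 154.16 lat 1.05 z 14.8 yaw 37.51 Fx -12.24 Fy -1.67 Fz 6.27 w 11.6
[-0.0351 -0.0056 -0.9994] -0.031192433068312958
```

move_arm(rows=[[2.6,1.4,0.5,0,1],[2.9,1.6,0.6,0,1],[3.1,1.7,0.7,0,1],[3.1,1.7,0.7,0,1],[3.1,1.7,0.7,0,1]])

```text
t: 19.02
ee_pos: [589.7, -22.2, 14.9]
orientation: [1.807, 0.634, -1.887]
ft_force: [-9.0, -9.7, 5.9]
width: 12.1
```

```bash
python3 -c "
from h import *
o=st();M=R.from_rotvec(o['orientation']).as_matrix();print(M[:,0].round(4),M[:,0]@EX)
"
```

```text
t 19.025 adv 154.48 lat 1.27 z 14.94 yaw 37.49 Fx -13.1 Fy -2.17 Fz 5.92 w 12.1
[-0.041  -0.0069 -0.9991] -0.036639726066721584
```

move_arm(rows=[[3.1,1.6,0.6,0,1],[3.2,1.6,0.8,0,1],[3.3,1.7,0.9,0,1],[3.3,1.7,0.9,0,1],[3.3,1.7,0.9,0,1]])

```text
t: 19.65
ee_pos: [589.8, -21.9, 15.1]
orientation: [1.801, 0.634, -1.893]
ft_force: [-8.9, -10.1, 4.9]
width: 11.8
```

```bash
python3 -c "
from h import *
o=st();M=R.from_rotvec(o['orientation']).as_matrix();print(M[:,0].round(4),M[:,0]@EX)
"
```

```text
t 19.65 adv 154.78 lat 1.42 z 15.14 yaw 37.47 Fx -13.18 Fy -2.57 Fz 4.95 w 11.8
[-0.0473 -0.0083 -0.9988] -0.04246513820708586
```

move_arm(rows=[[1.5,0.6,0,0,1],[0.6,0,0,0,1],[0.2,-0.4,0,0,1],[0.2,-0.4,0,0,1]])

```text
t: 20.15
ee_pos: [589.7, -22.5, 14.9]
orientation: [1.8, 0.634, -1.894]
ft_force: [-2.6, -5.6, 0.2]
width: 12.2
```

```bash
python3 -c "
from h import *
o=st();M=R.from_rotvec(o['orientation']).as_matrix();print(M[:,0].round(4),M[:,0]@EX)
"
```

```text
t 20.15 adv 154.33 lat 1.0 z 14.92 yaw 37.47 Fx -5.47 Fy -2.86 Fz 0.25 w 12.2
[-0.048  -0.0085 -0.9988] -0.04319029205701993
```

move_arm(rows=[[0.1,-0.5,0,0,1],[0.2,-1,0,0,1],[0.2,-1,0,0,1]])

```text
t: 20.52
ee_pos: [589.9, -23.3, 14.9]
orientation: [1.8, 0.634, -1.894]
ft_force: [-1.3, -0.7, 0.4]
width: 12.1
```

```bash
python3 -c "
from h import *
o=st()
"
```

```text
t 20.525 adv 154.01 lat 0.26 z 14.89 yaw 37.48 Fx -1.44 Fy 0.21 Fz 0.39 w 12.1
```

move_arm(rows=[[0,0,0,0,-0.2],[0,0,0,0,-0.2],[0,0,0,0,-0.2],[0,0,0,0,-0.2],[0,0,0,0,-0.2],[0,0,0,0,-0.2]])

```text
t: 21.28
ee_pos: [589.9, -23.3, 14.9]
orientation: [1.8, 0.634, -1.894]
ft_force: [-0.1, -0.3, -0.2]
width: 53.1
```

```bash
python3 -c "
from h import *
o=st()
"
```

```text
t 21.275 adv 154.01 lat 0.23 z 14.91 yaw 37.48 Fx -0.31 Fy -0.17 Fz -0.21 w 53.1
```

move_arm(rows=[[0,0,10,0,-0.2],[0,0,40,0,-0.2],[0,0,90,0,-0.2],[0,0,140,0,-0.2],[-30,-25,160,0,-0.2],[-65,-50,160,0,-0.2],[-100,-75,160,0,-0.2],[-140,-105,160,0,-0.2],[-160,-120,160,0,-0.2],[-160,-120,160,0,-0.2],[-160,-120,160,0,-0.2]])

```text
t: 22.65
ee_pos: [430.8, -143.3, 175.5]
orientation: [1.801, 0.633, -1.892]
ft_force: [0.3, 0.8, -0.6]
width: 52.8
```

```bash
python3 -c "
from h import *
o=st()
w=get_image('wrist');cv2.imwrite('pics/i.png',w);np.save('i.npy',np.r_[o['ee_pos'],o['orientation']])
t=get_image('top');cv2.imwrite('pics/i_top.png',t);cv2.imwrite('pics/i2.png',cv2.resize(t[140:240,205:305],None,fx=6,fy=6,interpolation=cv2.INTER_CUBIC))
s=get_image('scene');cv2.imwrite('pics/i_s.png',s);cv2.imwrite('pics/i3.png',cv2.resize(s[170:270,170:350],None,fx=4.4,fy=4.4,interpolation=cv2.INTER_CUBIC))
"
```

```text
t 22.65 adv -45.21 lat 2.6 z 175.49 yaw 37.47 Fx 0.69 Fy 0.45 Fz -0.57 w 52.8
```

View pics/i.png

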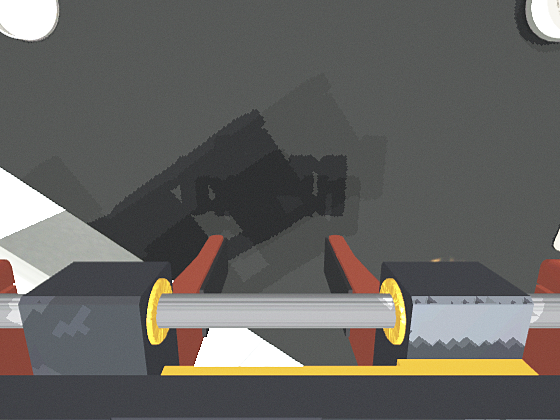

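View pics/i2.png

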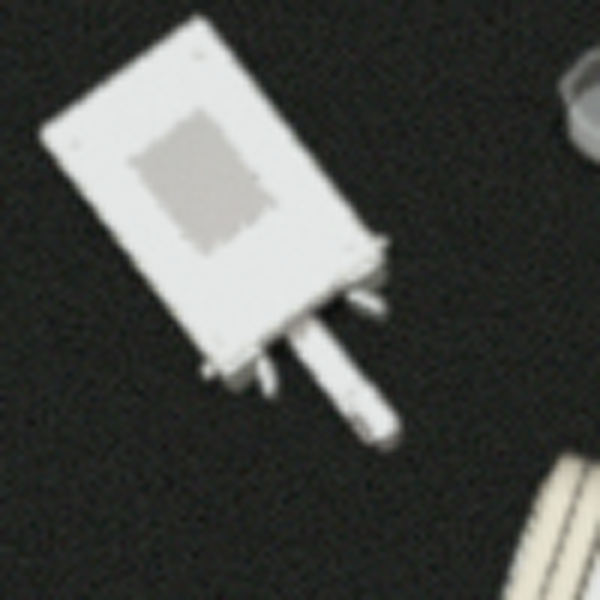

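View pics/i3.png

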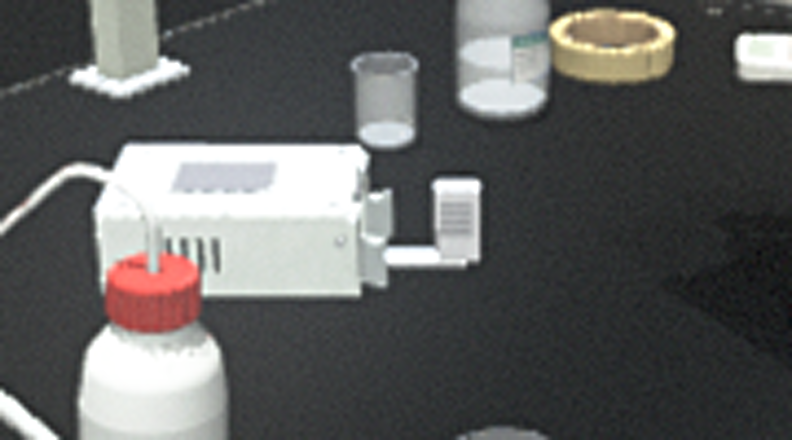

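Run:
```python
from h import *
im=cv2.imread("pics/i_top.png");g=cv2.cvtColor(im,6)
print(g[194:217:1,252:274])
```

```text
[[148 139 152 163 189 196 152  83  41  37  34  37  37  26  34  32  37  32
   40  32  32  29]
 [119 147 166 177 212 224 200 145  75  36  35  31  33  30  30  27  27  35
   32  38  37  36]
 [ 64 134 186 201 221 230 225 198 134  65  34  33  33  31  36  35  31  38
   31  33  25  37]
 [ 34 101 192 219 229 230 230 224 190 120  57  31  34  31  28  36  28  23
   30  33  33  31]
 [ 25  57 140 209 227 230 229 228 223 179 102  44  36  35  31  37  31  35
   33  30  32  35]
 [ 20  31  91 189 221 228 229 230 229 212 158  81  39  35  28  30  25  32
   35  38  31  32]
 [ 28  31  40 107 191 222 230 230 230 225 199 137  67  26  32  35  35  36
   33  29  35  33]
 [ 31  33  32  49 118 196 224 229 230 229 225 191 120  55  33  32  34  34
   38  35  37  34]
 [ 32  34  29  33  61 138 210 227 229 229 229 225 182 105  50  35  33  26
   37  35  33  33]
 [ 32  30  33  30  39  88 186 222 229 230 230 227 212 170 102  54  33  37
   30  34  31  34]
 [ 33  32  27  36  35  37 110 192 222 228 228 225 224 212 178 116  47  32
   28  37  31  34]
 [ 33  31  28  35  33  31  48 116 196 222 223 213 222 228 222 172  91  39
   
[... 339 characters left out ...]
4 147 152 189 220 229 229 222
  174  86  41  31]
 [ 37  34  28  32  28  34  36  36  33  33  49  91 135 153 201 225 230 225
  190 114  43  39]
 [ 35  34  35  34  32  31  37  34  33  28  27  61 127 144 165 213 227 216
  180 113  49  38]
 [ 33  30  31  31  32  37  33  37  31  29  34  35  71 133 145 194 207 175
  130  81  46  31]
 [ 32  36  33  31  32  34  35  34  34  31  33  36  42  83 121 124 126 116
   97  69  42  39]
 [ 32  33  38  37  32  39  33  37  36  30  30  36  30  38  52  58  87  92
   77  48  34  30]
 [ 30  36  32  34  35  36  35  32  33  36  36  35  37  36  30  35  51  53
   41  33  34  35]
 [ 32  32  31  31  31  34  32  37  31  31  35  36  33  32  32  31  30  31
   35  33  30  23]]
```

View pics/i_s.png

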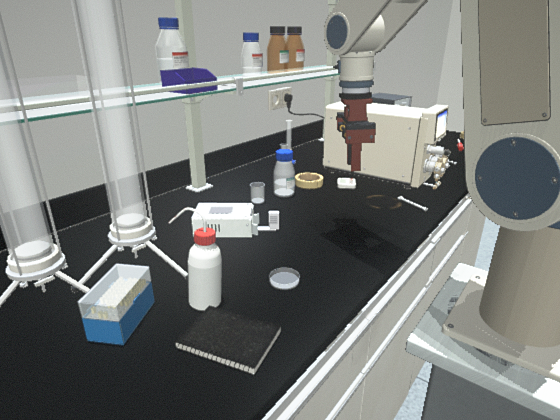

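```bash
python3 -c "
from h import *
o=st();print(o['qpos'].round(3))
"
```

```text
t 22.8 adv -45.04 lat 2.93 z 175.02 yaw 37.54 Fx 0.01 Fy -1.06 Fz -0.22 w 52.5
[-0.331  0.263  2.009 -0.03   0.912  0.603]
```

move_arm(rows=[[30,23,0,0.15,1],[70,53,0,0.32,1],[110,83,0,0.5,1],[132,99,0,0.68,1],[132,99,0,0.86,1],[132,99,0,1.04,1],[132,99,0,1.22,1],[132,99,0,1.4,1],[132,99,0,1.58,1],[132,99,0,1.76,1],[132,99,0,1.94,1],[132,99,0,1.94,1]])

```text
t: 24.3
ee_pos: [563.0, -43.3, 174.8]
orientation: [0.4, 1.493, -0.452]
ft_force: [0.7, -0.5, -0.6]
width: 0.6
```

move_arm(rows=[[0,0,-10,0.18,1],[0,0,-20,0.36,1],[0,0,-30,0.54,1],[0,0,-40,0.72,1],[0,0,-50,0.9,1],[0,0,-60,1.08,1],[0,0,-70,1.2,1],[0,0,-70,1.2,1]])

```text
t: 25.3
ee_pos: [562.7, -43.0, 104.0]
orientation: [-0.51, 1.464, 0.5]
ft_force: [-0.1, 0.3, 0.3]
width: 0.4
```

```bash
python3 -c "
from h import *
o=st();print(o['qpos'].round(3));M=R.from_rotvec(o['orientation']).as_matrix();print(o['ee_pos'],M[:,0],M[:,0]@EX)
t=get_image('top');cv2.imwrite('pics/j2.png',cv2.resize(t[140:240,205:305],None,fx=6,fy=6,interpolation=cv2.INTER_CUBIC))
s=get_image('scene');cv2.imwrite('pics/j3.png',cv2.resize(s[150:250,170:350],None,fx=4.4,fy=4.4,interpolation=cv2.INTER_CUBIC))
"
```

```text
t 25.3 adv 120.41 lat 1.34 z 104.01 yaw 217.17 Fx 0.15 Fy 0.28 Fz 0.29 w 0.4
[-0.105  0.484  1.872  0.019  0.742 -2.338]
[562.65664579 -43.00438825 104.01265682] [ 0.0455662   0.00829001 -0.99892692] 0.04112260842690976
```

View pics/j3.png

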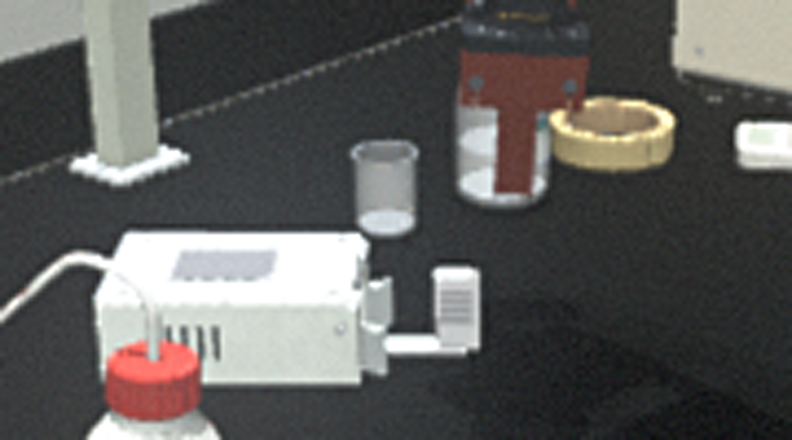

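move_arm(rows=[[0.6,-0.8,-30,0,1],[0.6,-0.8,-60,0,1],[0.6,-0.8,-80,0,1],[0.6,-0.8,-88,0,1],[0.6,-0.8,-90,0,1],[0.6,-0.8,-90,0,1],[3,1,-90,0,1],[5,2.5,-90,0,1],[5,2.5,-90,0,1]])

```text
t: 26.52
ee_pos: [568.6, -40.5, 15.2]
orientation: [-0.511, 1.462, 0.499]
ft_force: [0.8, 0.0, 0.3]
width: 0.3
```

```bash
python3 -c "
from h import *
o=st()"
```

```text
t 26.525 adv 126.69 lat -0.3 z 15.17 yaw 217.17 Fx 0.63 Fy -0.45 Fz 0.29 w 0.3
```

Clear behind the grip. Creep forward.

move_arm(rows=[[0.8,0.6,0,0,1],[1.6,1.2,0,0,1],[2.4,1.9,0,0,1],[3.2,2.5,0,0,1],[3.2,2.5,0,0,1]])

```text
t: 27.15
ee_pos: [571.0, -38.3, 15.1]
orientation: [-0.511, 1.464, 0.499]
ft_force: [-3.7, -4.7, 2.2]
width: 0.4
```

```bash
python3 -c "
from h import *
o=st()"
```

```text
t 27.15 adv 129.89 lat -0.01 z 15.13 yaw 217.18 Fx -5.77 Fy -1.44 Fz 2.23 w 0.4
```

move_arm(rows=[[1,0.7,0,0,1],[1.3,0.9,0,0,1],[1.6,1.1,0,0,1],[1.6,1.1,0,0,1]])

```text
t: 27.65
ee_pos: [571.1, -37.9, 15.1]
orientation: [-0.511, 1.467, 0.5]
ft_force: [-5.6, -6.3, 5.8]
width: 0.0
```

```bash
python3 -c "
from h import *
o=st()"
```

```text
t 27.65 adv 130.19 lat 0.22 z 15.1 yaw 217.19 Fx -8.34 Fy -1.57 Fz 5.83 w 0.0
```

move_arm(rows=[[1.7,1,0.1,0,1],[2,1.3,0.2,0,1],[2.3,1.5,0.2,0,1],[2.3,1.5,0.2,0,1]])

```text
t: 28.15
ee_pos: [571.2, -37.4, 15.2]
orientation: [-0.511, 1.471, 0.501]
ft_force: [-8.2, -8.2, 7.1]
width: 0.5
```

```bash
python3 -c "
from h import *
o=st()"
```

```text
t 28.15 adv 130.59 lat 0.61 z 15.15 yaw 217.21 Fx -11.44 Fy -1.46 Fz 7.13 w 0.5
```

move_arm(rows=[[2.3,1.4,0.6,0,1],[2.6,1.6,1,0,1],[2.6,1.6,1,0,1],[2.6,1.6,1,0,1],[2.6,1.6,1,0,1]])

```text
t: 28.78
ee_pos: [571.0, -36.3, 15.3]
orientation: [-0.51, 1.476, 0.502]
ft_force: [-5.9, -6.7, 1.7]
width: 0.6
```

```bash
python3 -c "
from h import *
o=st()"
```

```text
t 28.775 adv 131.08 lat 1.51 z 15.29 yaw 217.23 Fx -8.78 Fy -1.68 Fz 1.73 w 0.6
```

move_arm(rows=[[2,0.6,0.2,0,1],[2.8,0.9,0.2,0,1],[3.2,1.1,0.2,0,1],[3.2,1.1,0.2,0,1],[3.2,1.1,0.2,0,1]])

```text
t: 29.4
ee_pos: [571.0, -36.3, 15.2]
orientation: [-0.51, 1.482, 0.504]
ft_force: [-10.2, -9.1, 8.8]
width: 0.5
```

```bash
python3 -c "
from h import *
o=st()
s=get_image('scene');cv2.imwrite('pics/k3.png',cv2.resize(s[150:250,170:350],None,fx=4.4,fy=4.4,interpolation=cv2.INTER_CUBIC))"
```

```text
t 29.4 adv 131.13 lat 1.57 z 15.18 yaw 217.25 Fx -13.67 Fy -0.94 Fz 8.84 w 0.5
```

View pics/k3.png

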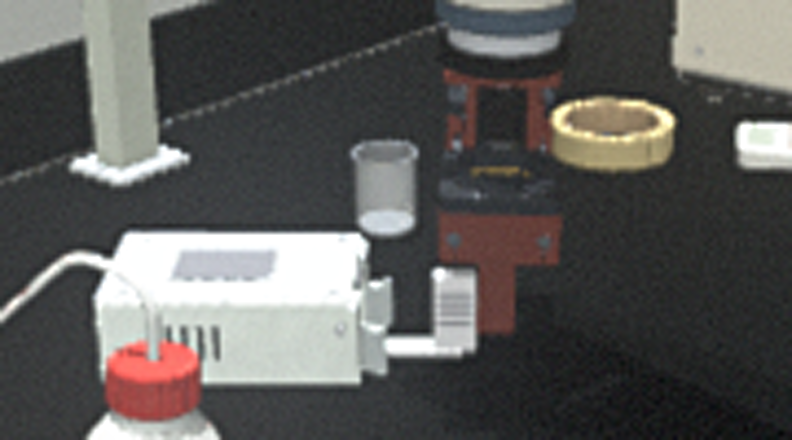

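move_arm(rows=[[1.5,0.6,0.2,0,1],[0.5,0,0.2,0,1],[-0.5,-0.6,0.2,0,1],[-1.5,-1.2,0.2,0,1],[-3,-2.4,0.2,0,1],[-8,-6,0,0,1],[-16,-12,0,0,1],[-24,-18,20,0,1],[-30,-24,70,0,1],[-60,-45,120,0,1],[-100,-75,150,0,1],[-140,-105,160,0,1]])

```text
t: 30.95
ee_pos: [432.4, -136.1, 177.0]
orientation: [-0.513, 1.49, 0.486]
ft_force: [1.6, -1.4, -0.5]
width: 0.6
```

move_arm(rows=[[-10,-50,0,0,1],[-10,-60,0,0,1],[-10,-60,0,0,1]])

```text
t: 31.32
ee_pos: [429.8, -177.3, 175.3]
orientation: [-0.518, 1.519, 0.442]
ft_force: [-0.2, 0.7, -0.7]
width: 0.2
```

```bash
python3 -c "
from h import *
o=st()
t=get_image('top');cv2.imwrite('pics/l_top.png',t);cv2.imwrite('pics/l2.png',cv2.resize(t[140:240,205:305],None,fx=6,fy=6,interpolation=cv2.INTER_CUBIC))
s=get_image('scene');cv2.imwrite('pics/l_s.png',s);cv2.imwrite('pics/l3.png',cv2.resize(s[150:250,170:350],None,fx=4.4,fy=4.4,interpolation=cv2.INTER_CUBIC))
a=cv2.imread('pics/a_top.png')
d=cv2.absdiff(a,t).max(2)
for n,(x,y) in dict(beaker=(307,160),timer=(408,208),dish=(207,267),wash=(149,239),reader=(225,165)).items(): print(n,d[y-14:y+14,x-14:x+14].max(),d[y-14:y+14,x-14:x+14].mean())
i=cv2.imread('pics/i_top.png');print('cass vs first release',cv2.absdiff(i,t)[190:220,248:276].max())
"
```

```text
t 31.325 adv -66.79 lat -23.67 z 175.29 yaw 215.13 Fx 0.27 Fy 0.67 Fz -0.73 w 0.2
beaker 17 4.521683673469388
timer 14 2.9081632653061225
dish 16 3.7270408163265305
wash 194 43.46811224489796
reader 19 2.232142857142857
cass vs first release 78
```

View pics/l2.png

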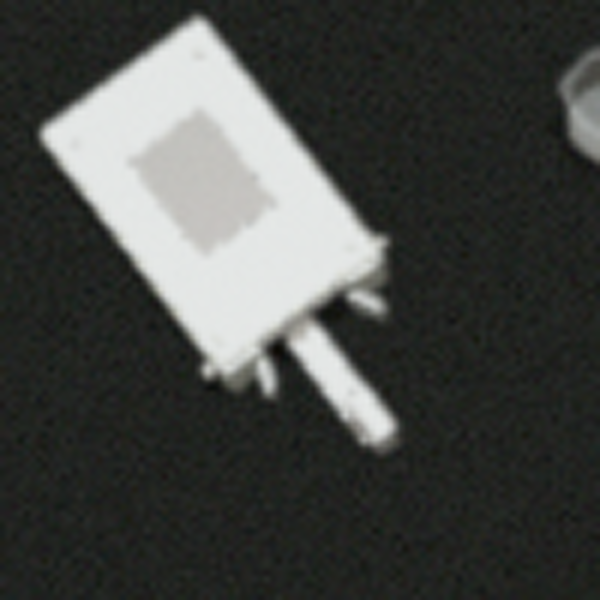

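View pics/l3.png

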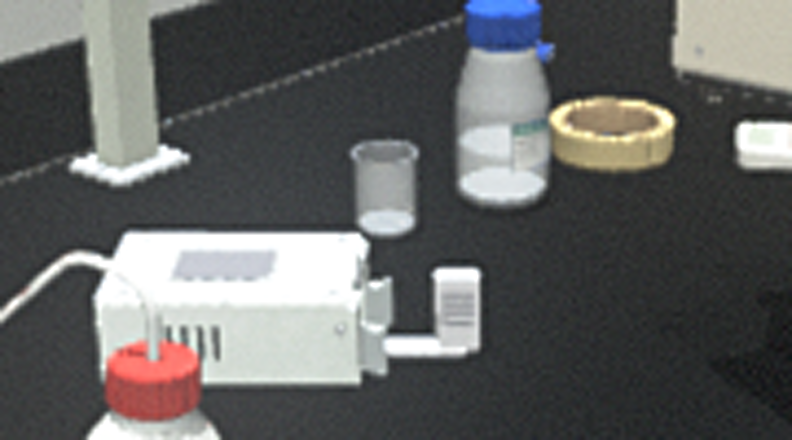

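```bash
python3 -c "
import cv2,numpy as np
f=['a_top','d_top','i_top','l_top'];I=[cv2.imread(f'pics/{n}.png') for n in f]
cv2.imwrite('pics/m.png',np.hstack([cv2.resize(x[195:285,110:190],None,fx=2.5,fy=2.5,interpolation=2) for x in I]))
for k in I[1:]: print(cv2.absdiff(I[3],k)[210:255,125:175].max(), cv2.absdiff(I[0],k)[210:255,125:175].max())
"
```

```text
26 199
23 195
0 194
```

View pics/m.png

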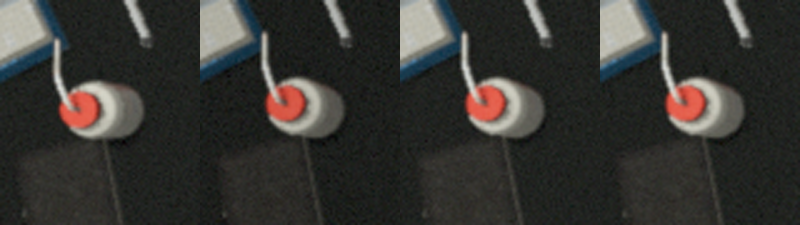

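```bash
python3 -c "
from h import *
A=cv2.imread('pics/a_top.png');L=cv2.imread('pics/l_top.png')
for n,I in(('a',A),('l',L)):
    b,g,r=[I[:,:,k].astype(int) for k in range(3)]
    m=((r-g)>60).astype(np.uint8);m[:, :125]=0;m[:,170:]=0;m[:220]=0;m[260:]=0
    ys,xs=np.nonzero(m);cc=(xs.mean(),ys.mean());p=ray('top',cc,190)[0]
    c=calibration('top')
    def proj(P):
        q=c['view']@np.r_[P,1];return c['cx']-c['fx']*q[0]/q[2],c['cy']+c['fy']*q[1]/q[2]
    print(n,cc,len(xs),p,'base centre px if upright',proj([p[0],p[1],0]))
    w=(I.min(2)>70).astype(np.uint8);w[:,:136]=0;w[:,172:]=0;w[:224]=0;w[254:]=0
    ys,xs=np.nonzero(w);print(xs.max(),ys.min(),ys.max())
cv2.imwrite('pics/m2.png',np.hstack([cv2.resize(x[215:260,125:175],None,fx=8,fy=8,interpolation=2) for x in(A,L)]))
"
```

```text
a (np.float64(141.60714285714286), np.float64(238.70238095238096)) 168 [486.22102793 283.32289779 190.        ] base centre px if upright (np.float64(163.01086613567162), np.float64(244.14874387956192))
166 227 250
l (np.float64(144.0245398773006), np.float64(236.0245398773006)) 163 [492.99785213 277.65116507 190.        ] base centre px if upright (np.float64(165.0437563138874), np.float64(241.8743241648403))
166 224 249
```

View pics/m2.png

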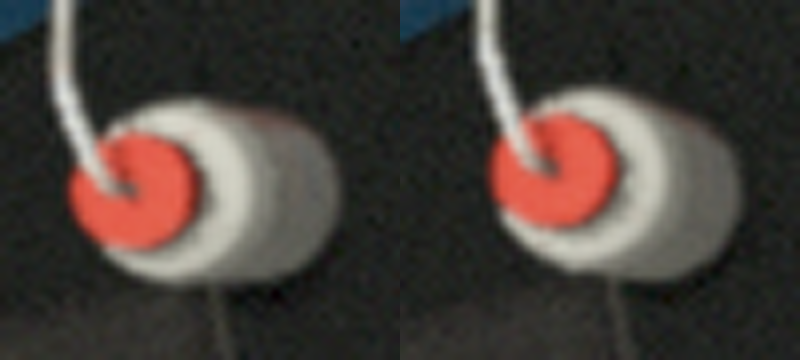

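```bash
python3 -c "
import cv2,numpy as np
a=cv2.imread('pics/a_scene.png');e=cv2.imread('pics/e_scene.png');l=cv2.imread('pics/l_s.png')
cv2.imwrite('pics/n.png',np.hstack([cv2.resize(x[195:325,160:250],None,fx=2.9,fy=4,interpolation=2) for x in(a,e,l)]))
"
```

```text
(no output)
```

View pics/n.png

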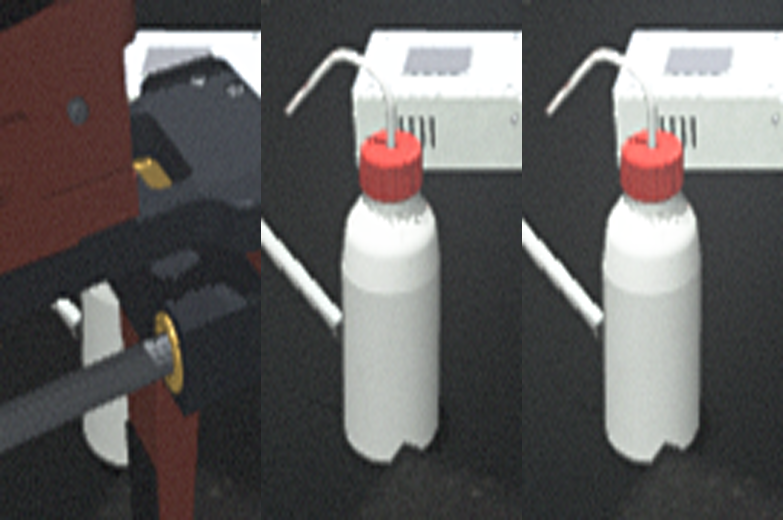

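```bash
python3 -c "
from h import *
A=cv2.imread('pics/i_top.png',0);L=cv2.imread('pics/l_top.png',0);S=cv2.imread('pics/e_top.png',0)
for n,I in(('i',A),('l',L)):
    m=np.where(I[192:222,246:280]>60,I[192:222,246:280].astype(float)-35,0).clip(0);
    t=np.arange(-45,20,.25);c,W=camw('top');V=np.linalg.inv(W)
    P=np.array([590.5,-22.9,52])+t[:,None]*EX;q=np.c_[P,np.ones(len(P))]@V.T
    p=cv2.remap(I.astype(np.float32),(c['cx']-c['fx']*q[:,0]/q[:,2]).astype(np.float32)[None],(c['cy']+c['fy']*q[:,1]/q[:,2]).astype(np.float32)[None],1)[0]
    print(n,'rear edge t',[t[np.nonzero(p>th)[0][0]] for th in(80,120,160)])
"
python3 -c "
from workcell import ctrl
print(ctrl.close_job())"
```

```text
i rear edge t [np.float64(-19.5), np.float64(-16.75), np.float64(-15.0)]
l rear edge t [np.float64(-18.75), np.float64(-16.0), np.float64(-14.25)]
the job is handed in; nothing more can be done
None
```

The cassette is in the reader and I handed the job in at about 31 s. I gripped the cassette, slid it nose first through the flap and pushed the carriage from first contact (about 100 mm behind the mouth) to its end stop. I then pressed it home, eased off the load, let go and backed the arm away.

- **Press force:** the wrist read 13.2 N along the insertion axis during the press. I judge the force on the carriage at about 9–10 N, because part of that reading was table and flap friction.
- **Second press:** I was not sure the first press had clearly reached the stop, so I pushed again on the back of the grip with closed fingers. The force rose to 13.7 N with almost no movement, then I withdrew. One reading in between dropped to 8.8 N as the fingers slipped sideways on the grip. The highest reading at any check was 13.7 N, but I only read the force between moves, so brief peaks could have been higher.
- **Final pictures:** only the tongue and grip are outside. The cassette sits about 0.75 mm further in than after the first release.
- **Flap:** I never saw it directly. I take it as shut because the drag fell from about 6 N to 2.4 N where it should drop behind the block.
- **Bystanders:** the beaker, timer, dish and reader are unchanged in the pictures.
- **One disagreement:** the wash bottle's cap appears about 9 mm from where it was in the first picture, already so by 4 s and unchanged after that. Its base looks to be in the same place and it stands upright. My path passed well clear of it and I felt no force, so I think it settled on its own, but I could not confirm that.

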